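# Key the pulley onto the mixer drive shaft

## Task

Take the loose steel key out of its stand and drop it into the slot of the drive shaft so that it stands at the bottom of the slot. Then put the pulley on the shaft, feel for the hidden keyway by turning it under light pressure, and slide it gently fully home on the shoulder over the key; let go and leave the other things on the bench alone.

Things in the scene. Friction and masses are not known exactly. Their poses are not given: they have to be found in the camera images.
- drive: Mixer drive, fixed: grey gearbox, top 44 mm above the bench, with a round flange 72 mm across, its top (the shoulder) 50 mm above the bench, and an upright steel shaft 30 mm across that ends at 74 mm (3 mm chamfer) and does not turn. Origin: on the shaft's axis at bench height; z up. The box reaches 48 mm to -x, 85 mm to +x, 52 mm to each side. The slot is in the shaft's +x side.
- shaft_shoulder (a point): On the shaft's axis in the plane of the shoulder; axes as the drive's. The shaft ends 24 mm above it. The pulley is home when its hub's lower face lies on the shoulder.
- keyseat_floor (a point): Centre of the slot's floor, 16 mm to +x of the shaft's axis, 28 mm below the shoulder; axes as the drive's. Slot 11.6 mm wide (y), 15.6 mm deep (x, 8.2 to 23.8 mm off the axis). Above the shoulder it is open outwards and at the shaft's end, where its mouth is chamfered 1.5 mm; below it is a closed pocket. A seated key's origin is here, its top 20 mm above the shoulder.
- key: Loose steel bar key, 55 g: 48 mm long (z, upright), 10 mm wide (y), 14 mm deep (x), lower end chamfered 1.5 mm; a half turn about z changes nothing. Origin: centre of its lower end. In the slot its width lies across the slot. Held by its top 14 mm it can be lowered until the fingers are just above the shaft's end (its foot then 10 mm down in the pocket); let go, it falls the rest.
- key_stand: Grey plastic block, fixed, 60 x 52 x 30 mm, origin at the centre of its underside; in its top a socket 22 mm deep (floor 8 mm above the bench) in which the key stands, so that 26 mm of the key stand out.
- pulley: Loose pulley and hub, about 0.25 kg, 74 mm high, standing on the hub's lower face. Origin: centre of that face; z up. From below: steel hub 62 mm across (0-30 mm), grooved disc 76 mm across (30-44 mm), round black grip knob 40 mm across (44-74 mm). A rib 2 mm high on the disc's top marks +x. Axes are those of disc and knob: they do not show where the hub's keyway is.
- hub_bore (a point): Mouth of the hub's blind bore: centre of its lower face, axes as the pulley's. Bore 32.4 mm across, 27 mm deep, with one keyway 11.8 mm wide reaching 26 mm off the axis, unseen. A friction clutch (slips at 0.15 N m) joins hub and knob: the hub turns with the knob, but the clutch slipped before, so the keyway lies anywhere within 0.7 rad either side of the rib (+x).
- knob_top (a point): Centre of the grip knob's top, 74 mm above the hub's lower face; axes as the pulley's. Fitting: the hub passes 4 mm down over the shaft's end, then rests on the key (lower face 20 mm above the shoulder) until the keyway is within about 0.08 rad of the key; then it slides down. 3 to 8 N downward is right for the search; more than 35 N is too much.
- timer: White countdown timer, 66 x 66 x 19 mm, loose on the bench; leave alone. Origin: centre of underside.
- marker: Laboratory marker pen, 135 mm long, 13 mm thick, loose on the bench; leave alone. Origin: centre of underside, y along its length.
- cap_a: Orange screw cap, 24 mm across, 14 mm high, loose on the bench; leave alone. Origin: centre of underside.
Mind the look-alikes: they are no part of the job. What is shaped like the pulley but green is not meant. Leave any green look-alike of the drive alone.

How it is judged (in metres and radians):
On the way, in this order (a step that is already met when the one before it is completed fails the run):
1. the key stands released on the floor of the keyseat (distance between key and keyseat_floor below 0.004 m and angle between key's own z axis and vertical below 0.1 rad and contact force between the fingers and key below 0.1 N), for 0.2 s.
2. the pulley is fully home on the shoulder over the key (z of pulley in the frame of shaft_shoulder below 0.002 m and horizontal distance between pulley and shaft_shoulder below 0.003 m), for 0.2 s.
At the end, for the whole second after the job is handed in: The key stands upright (within 0.1 rad) with its lower end within 4 mm of the centre of the keyseat's floor; the pulley sits over it, its lower face within 2 mm of the shoulder, within 3 mm of the shaft's axis and upright within 0.06 rad, released and at rest (all of step 2 and angle between pulley's own z axis and vertical below 0.06 rad and linear speed of pulley below 0.02 m/s and distance between key and keyseat_floor below 0.004 m and angle between key's own z axis and vertical below 0.1 rad and contact force between the fingers and pulley below 0.1 N); the robot touches nothing.
It fails at once if the pulley or its hub is pressed on the key with more than 35 N (contact force between pulley and key above 35 N).
It fails at once if the pulley or its hub is pressed on the drive with more than 35 N (contact force between pulley and drive above 35 N).
It fails at once if the key is rammed against the drive with more than 40 N (contact force between key and drive above 40 N).
It fails at once if a bystander (timer, marker or cap) is moved by more than 30 mm (distance of any of timer, marker, cap_a from where it was at the start of the episode above 0.03 m).
It also fails if it takes over 72 s, if anything falls off the work surface, if the arm or the gripper's body presses on something with over 40 N, if the wrist force passes 120 N, or if a joint passes its speed limit or range.

## Robot

A 6-joint arm with a two-finger parallel gripper is mounted at the origin on a cart in front of the work surface, level with it; the furniture and walls round the work are solid. World frame = base frame: x ahead of the robot, y to its left, z up, the work surface at z = 0. Lengths are in mm, angles in rad, forces in N, time in s.
With the tool pointing down it reaches from about 350 to 925 mm from the base axis. Payload 6.4 kg.
Tool frame: the origin (TCP) lies at the centre of the arm's flange, where the gripper is bolted on; the fingertips stand 199 mm ahead of it and the grasp point (between the pads) lies 180 mm ahead of it (r.hold_point_z is the distance from the TCP to the grasp point, in mm); z points along the fingers, y is the line along which they close (so a half turn about z gives the same grasp; the last joint's range is limited). The gripper opens to 94 mm and grips with 3 to 60 N. Pads are 16 mm wide; open, the fingers measure 119 mm over their backs; the gripper's body (75 mm by 177 mm) begins 78 mm behind the grasp point.
Start: joints at [-1.278, 0.245, 1.558, -0, 1.339, -0.174], TCP at [292.527, -580.469, 404.655] pointing down, gripper open.
Joint ranges: [-3.13, 3.13], [-1.02, 2.26], [0.13, 2.54], [-0.95, 4.09], [0.21, 2.88], [-2.74, 2.74]. Speed limits (rad/s): [2.57, 2.57, 3.14, 3.14, 3.14, 3.14].

## Interface

Orientations are given as a rotation vector (axis times angle).
In Python, from plant import r gives the robot as it stands.
- The arm moves only by the tool step_arm, never from a script. Its argument "steps" is a list of rows, each an object of numbers: "x", "y", "z": the shift along the tool's x, y, z in mm; "rx", "ry", "rz": the turn, a rotation vector about the tool's x, y, z in rad; "grip": the opening, from 0 (shut) to 1 (fully open). A call has 1 to 10 rows; each row shifts and turns the commanded pose from where the row before left it, along the tool's axes as they then stand; what a row does not reach is not made up. A row lasts 1/10 s, in which the tool goes at most 50 mm and 8.59 degrees, less where a joint would pass 70% of its speed; a pose out of reach is approached as far as the arm can. A call with a gripper value outside its range is refused whole. The fingers move at their own pace and stop on an object; "squeeze" is the grip in N (left out, the last holds). Time passes only in rows, so rows that do not move let the fingers close. It gives the time, the measured TCP pose, the force, the opening and the grip force at its end, in the units of the state.
- r.get_obs(): the state, without advancing time (a new reading comes with each control period).
- r.camera(name): name is "scene" or "side" or "wrist"; returns (picture, depth): 420x560x3 uint8, red, green, blue; 420x560 float32, mm along the optical axis (not along the pixel's ray), 0 where there is no reading.
- r.camera_info(name): a dict with "fovy" (degrees; the focal length in pixels is half the picture's height over the tangent of half this angle, whatever the lens; pixels are square), "cx", "cy" (the principal point, pixels), "extrinsics" (4x4, takes a point from camera to world coordinates). Camera axes: x right, y down, z forward; pixel columns grow to the right and rows downward; lengths in mm; the calibration is good to about 2 mm. A picture is of the moment at which its call begins: read the wrist's pose just before it. camera_info takes no time and is no camera call; for the wrist camera it gives the pose at the moment of the call.
- r.close_job(): hands the job in; it is judged then, once.
The state is a dict: "t": time; "joint_positions": joint angles; "dq": joint speeds; "effort": joint torques, N m; "tool_pos": TCP position; "tcp_rot": TCP orientation; "contact_force": force on the tool from outside, world axes, zero at the start; "wrist_torque": the same for the moment, N m; "grip_width": finger opening in mm; "gripper_force": force on a finger pad.
Only numpy, scipy, OpenCV 4.12 (cv2) and the standard library are available. Lean on these libraries where they do the work, as an engineer would, in place of code of your own. Each camera call takes 0.05 s, during which the arm holds its last target. There are 200 camera calls.

## Working session

There is one attempt and no reset: what is moved stays moved. The work goes in short steps, Python scripts to look and compute and a tool call to move; the robot and the scene stay as the last step left them, time stands still between calls to the robot, and variables do not carry over. Pictures are saved under pics/ and viewed, at most 10 in all, crops included, and the job is handed in when it is done.

Besides the shell and the picture viewer there is one more tool, called after "Call:" as name(argument=value, ...) on one line, values as JSON. step_arm: Moves the arm, as the interface text tells. Its arguments: {"type":"object","properties":{"steps":{"type":"array","items":{"type":"object","properties":{"x":{"type":"number"},"y":{"type":"number"},"z":{"type":"number"},"rx":{"type":"number"},"ry":{"type":"number"},"rz":{"type":"number"},"grip":{"type":"number"}}}},"squeeze":{"type":"number"}},"required":["steps"]}

```bash
mkdir -p pics; ls
cat > h.py <<'E'
import numpy as np, cv2
from plant import r
def shot(n,f):
    i=r.camera_info(n); p,d=r.camera(n)
    np.savez('pics/'+f+'.npz',p=p,d=d,E=i['extrinsics'],k=[i['fovy'],i['cx'],i['cy']])
    cv2.imwrite('pics/'+f+'.png',p[:,:,::-1]); return p,d
def load(f):
    z=np.load('pics/'+f+'.npz'); return z['p'],z['d'],z['E'],z['k']
def cloud(f):
    p,d,E,k=load(f); fl=p.shape[0]/2/np.tan(np.radians(k[0])/2)
    v,u=np.mgrid[:p.shape[0],:p.shape[1]]
    c=np.stack([(u-k[1])/fl*d,(v-k[2])/fl*d,d,np.ones_like(d)],-1)@np.asarray(E).T
    c=c[...,:3]; c[d==0]=np.nan; return p,c
def st():
    o=r.get_obs(); print({k:np.round(o[k],3).tolist() for k in ('t','tool_pos','tcp_rot','contact_force','grip_width','gripper_force')})
E
python3 - <<'E'
from h import *
st()
for n in('scene','side'):
    shot(n,n+'0'); i=r.camera_info(n); print(i)
a=cv2.imread('pics/scene0.png');b=cv2.imread('pics/side0.png')
E
```

```text
pics
{'t': 0.0, 'tool_pos': [292.454, -580.245, 403.614], 'tcp_rot': [-3.055, -0.726, 0.0], 'contact_force': [-0.448, 0.033, -0.182], 'grip_width': 93.98, 'gripper_force': 0.0}
{'fovy': 42.63873327165857, 'cx': 279.0763165130191, 'cy': 202.67406798920064, 'extrinsics': array([[-4.16180948e-01, -6.14009959e-01,  6.70660263e-01,
        -3.63474915e+02],
       [-9.09185642e-01,  2.70277303e-01, -3.16751713e-01,
         5.02516642e+02],
       [ 1.32244592e-02, -7.41580710e-01, -6.70733303e-01,
         9.50852008e+02],
       [ 0.00000000e+00,  0.00000000e+00,  0.00000000e+00,
         1.00000000e+00]])}
{'fovy': 57.34017239959405, 'cx': 283.41638837459504, 'cy': 211.5437933092415, 'extrinsics': array([[-9.71982942e-01, -1.08840529e-01,  2.08333625e-01,
         3.01939629e+02],
       [-2.33812751e-01,  3.56832632e-01, -9.04434669e-01,
         1.01505900e+03],
       [ 2.40989124e-02, -9.27806128e-01, -3.72283535e-01,
         4.73088206e+02],
       [ 0.00000000e+00,  0.00000000e+00,  0.00000000e+00,
         1.00000000e+00]])}
```

View pics/scene0.png

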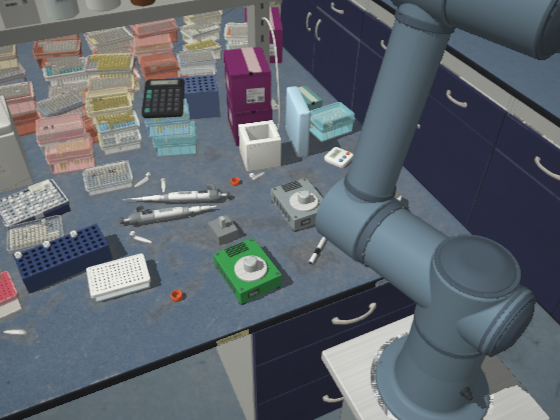

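View pics/side0.png

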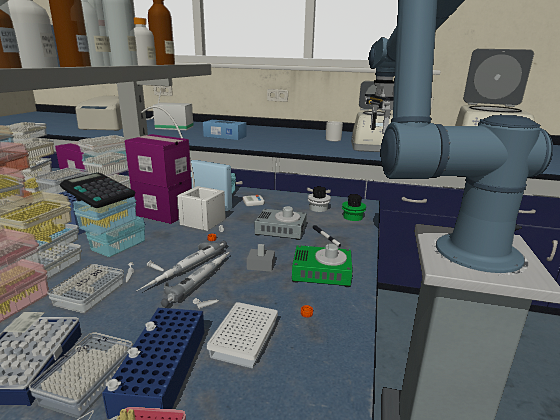

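The scene view shows the grey drive (300,203), the key stand (224,228) and the green look-alike drive (247,268). The side view shows the pulley (318,198), the green look-alike pulley (353,205), the timer (253,200) and the stand (260,258).

Run:
```python
from h import *
for f,pts in(('scene0',[(303,199),(288,190),(224,220),(224,230),(338,156),(330,235)]),('side0',[(288,210),(261,247),(260,258),(319,189),(319,200),(322,232)])):
    p,c=cloud(f)
    for u,v in pts: print(f,u,v,np.round(c[v,u]),p[v,u])
# pulley knob region side
p,c=cloud('side0')
m=np.zeros(c.shape[:2],bool); m[180:215,300:335]=1; m&=c[...,2]>15
q=c[m]; 
for lo,hi in((20,32),(32,46),(48,80)):
    s=q[(q[:,2]>lo)&(q[:,2]<hi)]; print(lo,len(s),np.round(np.percentile(s,[3,50,97],axis=0)).tolist())
p,c=cloud('scene0')
m=np.zeros(c.shape[:2],bool); m[180:235,265:325]=1
q=c[m]; s=q[(q[:,2]>38)&(q[:,2]<80)]; print(np.round(np.percentile(s,[2,50,98],axis=0)))
s=q[(q[:,2]>66)&(q[:,2]<80)]; print(len(s),np.round(s.mean(0)))
m[:]=0;m[210:245,205:245]=1;q=c[m]; s=q[(q[:,2]>38)&(q[:,2]<80)]; print(len(s),np.round(s.mean(0)),np.round(np.percentile(s,[2,50,98],axis=0)))
s=q[(q[:,2]>22)&(q[:,2]<34)]; print(len(s),np.round(s.mean(0)),np.round(np.percentile(s,[2,50,98],axis=0)))
```

```text
scene0 303 199 [509.  25.  66.] [142 146 144]
scene0 288 190 [581.  32.  42.] [62 65 65]
scene0 224 220 [531. 225.  53.] [108 112 110]
scene0 224 230 [523. 230.  28.] [138 141 141]
scene0 338 156 [ 683. -176.   17.] [233 233 228]
scene0 330 235 [207. 131. 265.] [ 84 100 109]
side0 288 210 [517.  26.  72.] [168 171 169]
side0 261 247 [535. 231.  53.] [139 142 140]
side0 260 258 [534. 243.  30.] [106 109 108]
side0 319 189 [ 459. -180.   75.] [25 23 24]
side0 319 200 [ 454. -157.   45.] [192 191 186]
side0 322 232 [417.  14.  11.] [184 183 176]
20 49 [[430.0, -180.0, 21.0], [457.0, -166.0, 25.0], [485.0, -160.0, 31.0]]
32 141 [[425.0, -208.0, 34.0], [458.0, -166.0, 43.0], [494.0, -24.0, 46.0]]
48 137 [[440.0, -205.0, 50.0], [459.0, -179.0, 66.0], [479.0, -171.0, 76.0]]
[[473. -31.  40.]
 [526.  27.  46.]
 [601.  68.  75.]]
86 [517.  18.  73.]
75 [509. 224.  48.] [[445. 206.  38.]
 [531. 226.  47.]
 [545. 233.  58.]]
375 [532. 230.  30.] [[505. 201.  23.]
 [530. 232.  30.]
 [565. 256.  34.]]
```

```bash
cat >> h.py <<'E'
from scipy.spatial.transform import Rotation as Ro
def dl(x,y,z,yaw=None):
    "tool-axes shift to world TCP target; yaw= desired world angle of tool x; then upright error"
    o=r.get_obs(); R=Ro.from_rotvec(o['tcp_rot']); d=R.inv().apply(np.array([x,y,z])-o['tool_pos'])
    X=R.as_matrix()[:,0]; cy=np.arctan2(X[1],X[0]); print('shift',np.round(d,1),'yaw',round(cy,4),'tilt',np.round(R.as_matrix()[:2,2],4), 'rz', None if yaw is None else round(cy-yaw,4))
E
python3 - <<'E'
from h import *
o=r.get_obs();R=Ro.from_rotvec(o['tcp_rot']);i=r.camera_info('wrist');E=i['extrinsics']
print('cam in tool',R.inv().apply(E[:3,3]-o['tool_pos']),'\n',R.as_matrix().T@E[:3,:3],i['fovy'])
dl(459,-190,400); dl(515,22,400); dl(533,229,400)
E
```

```text
cam in tool [82.99149255 -0.85058642 19.51497468] 
 [[-3.59249571e-04 -9.59010337e-01 -2.83370860e-01]
 [ 9.99998736e-01  9.43244783e-05 -1.58699192e-03]
 [ 1.54867047e-03 -2.83371072e-01  9.59009091e-01]] 66.75084604521922
shift [ 324.3 -273.6    4.2] yaw 0.4668 tilt [-0.0005  0.0016] rz None
shift [ 469.7 -437.7    4.5] yaw 0.4668 tilt [-0.0005  0.0016] rz None
shift [ 579.  -614.4    4.8] yaw 0.4668 tilt [-0.0005  0.0016] rz None
```

Call:
step_arm(steps=[{"x": 32.4, "y": -27.4}, {"x": 32.4, "y": -27.4}, {"x": 32.4, "y": -27.4}, {"x": 32.4, "y": -27.4}, {"x": 32.4, "y": -27.4}, {"x": 32.4, "y": -27.4}, {"x": 32.4, "y": -27.4}, {"x": 32.4, "y": -27.4}, {"x": 32.4, "y": -27.4}, {"x": 32.4, "y": -27.4}])

```text
validation failed for argument at $.st...
```

Run:
```python
from h import *
st();shot('wrist','w1');st();dl(505,100,400,0.0)
```

```text
{'t': 0.1, 'tool_pos': [292.48, -580.259, 403.702], 'tcp_rot': [-3.055, -0.726, 0.0], 'contact_force': [-0.69, 0.457, -0.203], 'grip_width': 93.86, 'gripper_force': 0.0}
{'t': 0.15, 'tool_pos': [292.488, -580.28, 403.826], 'tcp_rot': [-3.055, -0.726, 0.0], 'contact_force': [0.473, 0.369, 0.263], 'grip_width': 93.997, 'gripper_force': 0.0}
shift [ 495.9 -511.8    4.7] yaw 0.4668 tilt [-0.0004  0.0014] rz 0.4668
```

View pics/w1.png

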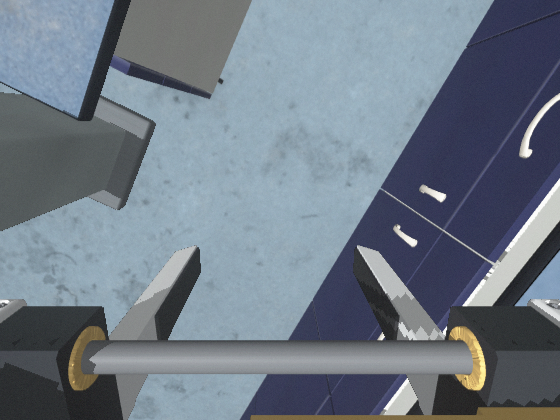

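The move call was refused, so this picture shows only the floor beside the bench, seen from the start pose. I'll try again with round numbers.

Call:
step_arm(steps=[{"x": 32, "y": -27, "z": 0}, {"x": 32, "y": -27, "z": 0}, {"x": 32, "y": -27, "z": 0}, {"x": 32, "y": -27, "z": 0}, {"x": 32, "y": -27, "z": 0}])

```text
validation failed for argument at $.st...
```

Call:
step_arm(steps=[{"x": 32.0, "y": -27.0, "z": 0.0, "rx": 0.0, "ry": 0.0, "rz": 0.0, "grip": 1.0}], squeeze=20)

```text
t: 0.25
tool_pos: [307.5, -543.9, 404.0]
tcp_rot: [3.058, 0.72, -0.001]
contact_force: [0.8, 0.7, -0.1]
grip_width: 94.3
gripper_force: 0.0
```

Call:
step_arm(steps=[{"x": 32, "y": -27, "z": 0, "rx": 0, "ry": 0, "rz": 0, "grip": 1}, {"x": 32, "y": -27, "z": 0, "rx": 0, "ry": 0, "rz": 0, "grip": 1}, {"x": 32, "y": -27, "z": 0, "rx": 0, "ry": 0, "rz": 0, "grip": 1}, {"x": 32, "y": -27, "z": 0, "rx": 0, "ry": 0, "rz": 0, "grip": 1}, {"x": 32, "y": -27, "z": 0, "rx": 0, "ry": 0, "rz": 0, "grip": 1}, {"x": 32, "y": -27, "z": 0, "rx": 0, "ry": 0, "rz": 0, "grip": 1}, {"x": 32, "y": -27, "z": 0, "rx": 0, "ry": 0, "rz": 0, "grip": 1}, {"x": 32, "y": -27, "z": 0, "rx": 0, "ry": 0, "rz": 0, "grip": 1}, {"x": 32, "y": -27, "z": 0, "rx": 0, "ry": 0, "rz": 0, "grip": 1}], squeeze=20)

```text
t: 1.15
tool_pos: [457.0, -193.6, 404.5]
tcp_rot: [-3.056, -0.726, -0.0]
contact_force: [-0.3, -0.7, 0.4]
grip_width: 94.1
gripper_force: 0.0
```

Run:
```python
from h import *
st();shot('wrist','w2');dl(505,100,400,0.0)
```

```text
{'t': 1.15, 'tool_pos': [457.022, -193.627, 404.522], 'tcp_rot': [-3.056, -0.726, -0.0], 'contact_force': [-0.317, -0.666, 0.386], 'grip_width': 94.118, 'gripper_force': 0.0}
shift [ 173.1 -236.8    5.4] yaw 0.4713 tilt [0.0009 0.0033] rz 0.4713
```

View pics/w2.png

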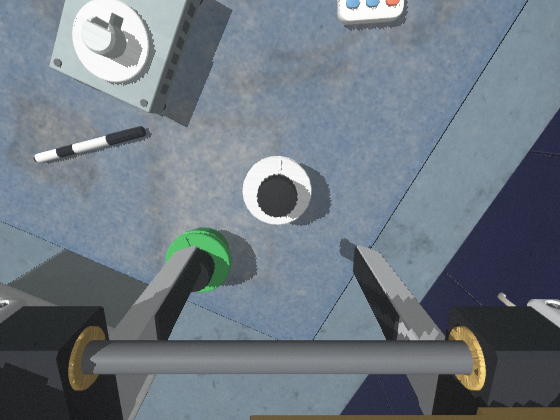

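Pulley knob at (277,190), its rib near (281,162). Green look-alike pulley at (198,260), grey drive shaft at about (108,40), and timer and marker clear of the path. Next I'll view the drive and key together.

Call:
step_arm(steps=[{"x": 28, "y": -38, "z": 0, "rx": 0, "ry": 0, "rz": 0, "grip": 1}, {"x": 28, "y": -38, "z": 0, "rx": 0, "ry": 0, "rz": 0, "grip": 1}, {"x": 28, "y": -38, "z": 0, "rx": 0, "ry": 0, "rz": 0, "grip": 1}, {"x": 28, "y": -38, "z": 0, "rx": 0, "ry": 0, "rz": 0, "grip": 1}, {"x": 28, "y": -38, "z": 0, "rx": 0, "ry": 0, "rz": 0, "grip": 1}, {"x": 28, "y": -38, "z": 0, "rx": 0, "ry": 0, "rz": 0, "grip": 1}], squeeze=20)

```text
t: 1.8
tool_pos: [504.1, 85.7, 404.6]
tcp_rot: [3.056, 0.727, 0.0]
contact_force: [0.2, -0.6, -0.6]
grip_width: 93.6
gripper_force: 0.0
```

Run:
```python
from h import *
st();shot('wrist','w3')
a=cv2.imread('pics/w2.png')[140:240,220:340]; a=cv2.resize(a,(480,400),interpolation=cv2.INTER_CUBIC)
b=cv2.imread('pics/w3.png'); cv2.imwrite('pics/w3c.png',np.vstack([np.hstack([cv2.resize(a,(240,200)),np.zeros((200,320,3),np.uint8)])[:, :560],b])[:600])
p,c=cloud('w2')
g=p.astype(int)
kn=(g.max(-1)<70)&(c[...,2]>60)&(c[...,2]<85); kn[:,:230]=0;kn[:,330:]=0
ys,xs=np.where(kn);print('knob',len(xs),xs.mean(),ys.mean(),np.round(c[kn].mean(0),1),np.round(np.percentile(c[kn],[1,99],axis=0),1))
ds=(c[...,2]>38)&(c[...,2]<50);ds[:,:235]=0;ds[:,330:]=0;ds[:140]=0;ds[240:]=0
pt=c[ds][:,:2].astype(np.float32);print('disc',cv2.minEnclosingCircle(pt),np.median(c[ds][:,2]))
```

```text
{'t': 1.8, 'tool_pos': [504.064, 85.676, 404.612], 'tcp_rot': [3.056, 0.727, 0.0], 'contact_force': [0.242, -0.597, -0.628], 'grip_width': 93.628, 'gripper_force': 0.0}
knob 1206 277.21807628524044 196.45854063018243 [ 463.8 -189.5   73.9] [[ 444.6 -207.7   63.2]
 [ 482.2 -170.8   76. ]]
disc ((461.9883728027344, -189.48777770996094), 38.09630584716797) 44.43039425387843
```

View pics/w3c.png

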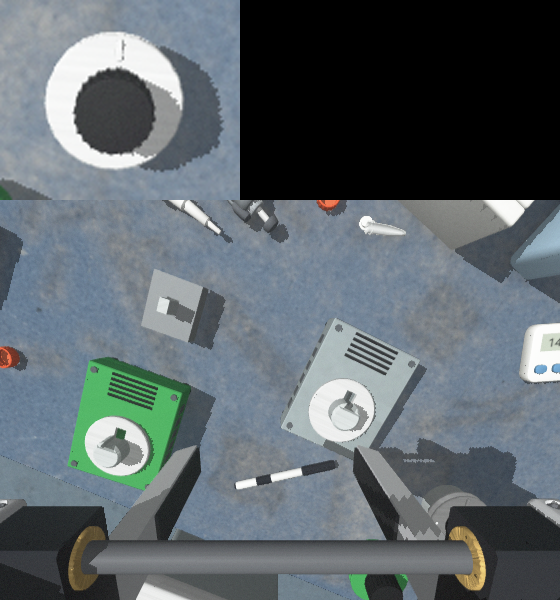

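The lower picture (200 rows of padding on top) shows the stand with its key at (166,106). The grey drive is at (343,210), its slot on the vent side, up in the image. The pulley rib in the enlargement points nearly straight up.

```bash
cat > m.py <<'E'
from h import *
import sys
def meas(f,box=(275,425,110,260),sb=(135,215,60,155)):
    p,c=cloud(f); H=c.shape[0]
    def sel(b,lo,hi):
        m=np.zeros(c.shape[:2],bool); m[b[2]:b[3],b[0]:b[1]]=1; m&=(c[...,2]>lo)&(c[...,2]<hi); return m
    def rect(m):
        # drop isolated pixels
        m=cv2.morphologyEx(m.astype(np.uint8),cv2.MORPH_OPEN,np.ones((3,3)))>0
        q=c[m][:,:2]; o=q.mean(0); rr=cv2.minAreaRect((q-o).astype(np.float32)); return np.round(np.array(rr[0])+o,1),np.round(rr[1],1),round(np.radians(rr[2]),3),round(float(np.median(c[m][:,2])),1)
    if box:
        print('box',rect(sel(box,40.5,47)))
        m=sel(box,48,53); h=c[m][:,:2].astype(np.float32); (x,y),R=cv2.minEnclosingCircle(h); print('flange',x,y,R,np.median(c[m][:,2]))
        m=sel(box,68,80); print('shaft top',m.sum(),rect(m))
    if sb:
        print('stand',rect(sel(sb,26,33)))
        m=sel(sb,50,62); print('keytop',m.sum(),rect(m),c[m].mean(0))
E
python3 - <<'E'
from m import *
meas('w3')
p,c=cloud('w2')
m=(c[...,2]>44.8)&(c[...,2]<50);m[:,:235]=0;m[:,330:]=0;m[:150]=0;m[172:]=0
print(np.round(c[162,281],1))
for v in range(156,174,3): print(p[v,274:290,0], np.round(c[v,281],1))
E
```

```text
box (array([540.9,  18.1]), array([133.3, 104. ]), np.float64(0.029), 44.3)
flange 522.7272338867188 17.34769630432129 36.32621383666992 50.31276026182209
shaft top 598 (array([521.7,  17.4]), array([27.4, 29.4]), np.float64(0.019), 73.9)
stand (array([538.6, 229.5]), array([60.1, 52.8]), np.float64(0.119), 30.6)
keytop 188 (array([538.9, 229.2]), array([14. , 10.4]), np.float64(0.165), 56.4) [539.01005872 228.5553007   55.97162641]
[ 493.3 -179.1   47.7]
[228 225 226 223 239 239 225 220 192 158 133 130 129 128 131 134] [ 497.6 -177.1   33.8]
[245 245 244 245 242 245 241 231 245 245 242 240 233 233 229 210] [ 495.9 -177.8   45.7]
[242 242 242 243 245 248 246 151 172 243 244 242 244 243 243 243] [ 493.3 -179.1   47.7]
[246 246 247 235 250 247 245 187 245 245 245 244 243 244 244 244] [ 490.3 -180.7   45.4]
[245 244 245 243 247 245 237 158 244 244 245 245 245 244 244 244] [ 487.3 -182.2   44.5]
[245 246 246 246 244 243 242 246 246 246 246 246 246 246 245 247] [ 484.5 -183.6   44.8]
```

Call:
step_arm(steps=[{"x": 0, "y": 0, "z": 25, "rx": 0, "ry": 0, "rz": 0.114, "grip": 1}, {"x": 0, "y": 0, "z": 25, "rx": 0, "ry": 0, "rz": 0.114, "grip": 1}, {"x": 0, "y": 0, "z": 25, "rx": 0, "ry": 0, "rz": 0.114, "grip": 1}, {"x": 13.3, "y": -34.5, "z": 0, "rx": 0, "ry": 0, "rz": 0, "grip": 1}, {"x": 13.3, "y": -34.5, "z": 0, "rx": 0, "ry": 0, "rz": 0, "grip": 1}, {"x": 13.3, "y": -34.5, "z": 0, "rx": 0, "ry": 0, "rz": 0, "grip": 1}, {"x": 13.3, "y": -34.5, "z": 0, "rx": 0, "ry": 0, "rz": 0, "grip": 1}, {"x": 0, "y": 0, "z": 0, "rx": 0, "ry": 0, "rz": 0, "grip": 0.5}, {"x": 0, "y": 0, "z": 0, "rx": 0, "ry": 0, "rz": 0, "grip": 0.5}], squeeze=20)

```text
t: 2.75
tool_pos: [539.7, 227.6, 329.2]
tcp_rot: [3.135, 0.198, -0.001]
contact_force: [-0.5, -0.8, 0.0]
grip_width: 81.8
gripper_force: 0.0
```

Run:
```python
from m import *
st();shot('wrist','w4')
p,c=cloud('w4'); m=(c[...,2]>50)&(c[...,2]<62)&(abs(c[...,0]-539)<25)&(abs(c[...,1]-229)<25)
ys,xs=np.where(m);print(xs.min(),xs.max(),ys.min(),ys.max())
meas('w4',None,(xs.min()-70,xs.max()+70,max(0,ys.min()-70),ys.max()+70))
dl(538.9,229.2,242,.13)
```

```text
{'t': 2.75, 'tool_pos': [539.716, 227.64, 329.181], 'tcp_rot': [3.135, 0.198, -0.001], 'contact_force': [-0.469, -0.753, 0.05], 'grip_width': 81.811, 'gripper_force': 0.0}
270 281 212 230
stand (array([511.3, 239. ]), array([112.9, 101.6]), np.float64(0.114), 30.4)
keytop 220 (array([538.7, 229.5]), array([14.7,  9.3]), np.float64(0.122), 56.4) [539.34946466 229.5493703   56.1444865 ]
shift [-0.4 -2.3 87.2] yaw 0.1249 tilt [-0.0009 -0.0005] rz -0.0051
```

View pics/w4.png

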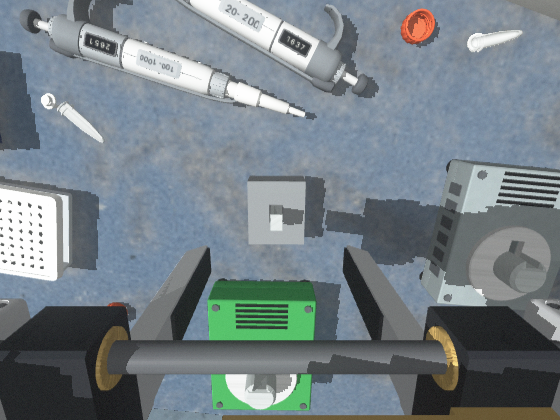

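The key's top is at about (277,221), over the stand and square with the tool, and the fingers straddle it. Going down to grip.

Call:
step_arm(steps=[{"x": -0.7, "y": -1.9, "z": 30, "rx": 0, "ry": 0, "rz": 0, "grip": 0.4}, {"x": 0, "y": 0, "z": 30, "rx": 0, "ry": 0, "rz": 0, "grip": 0.4}, {"x": 0, "y": 0, "z": 20, "rx": 0, "ry": 0, "rz": 0, "grip": 0.4}, {"x": 0, "y": 0, "z": 7, "rx": 0, "ry": 0, "rz": 0, "grip": 0.4}, {"x": 0, "y": 0, "z": 0, "rx": 0, "ry": 0, "rz": 0, "grip": 0.3}, {"x": 0, "y": 0, "z": 0, "rx": 0, "ry": 0, "rz": 0, "grip": 0.2}, {"x": 0, "y": 0, "z": 0, "rx": 0, "ry": 0, "rz": 0, "grip": 0.1}, {"x": 0, "y": 0, "z": 0, "rx": 0, "ry": 0, "rz": 0, "grip": 0}, {"x": 0, "y": 0, "z": 0, "rx": 0, "ry": 0, "rz": 0, "grip": 0}, {"x": 0, "y": 0, "z": 0, "rx": 0, "ry": 0, "rz": 0, "grip": 0}], squeeze=20)

```text
t: 3.8
tool_pos: [539.3, 229.2, 243.6]
tcp_rot: [3.135, 0.196, 0.003]
contact_force: [0.2, -0.8, 3.4]
grip_width: 9.9
gripper_force: 19.9
```

Call:
step_arm(steps=[{"x": 0, "y": 0, "z": -15, "rx": 0, "ry": 0, "rz": 0, "grip": 0}, {"x": 0, "y": 0, "z": -25, "rx": 0, "ry": 0, "rz": 0, "grip": 0}, {"x": 0, "y": 0, "z": -30, "rx": 0, "ry": 0, "rz": 0, "grip": 0}, {"x": 0, "y": 0, "z": -30, "rx": 0, "ry": 0, "rz": 0.05, "grip": 0}, {"x": -1.4, "y": 42, "z": 0, "rx": 0, "ry": 0, "rz": 0.045, "grip": 0}, {"x": -1.4, "y": 42, "z": 0, "rx": 0, "ry": 0, "rz": 0, "grip": 0}, {"x": -1.4, "y": 42, "z": 0, "rx": 0, "ry": 0, "rz": 0, "grip": 0}, {"x": -1.4, "y": 42, "z": 0, "rx": 0, "ry": 0, "rz": 0, "grip": 0}, {"x": -1.4, "y": 42, "z": 0, "rx": 0, "ry": 0, "rz": 0, "grip": 0}, {"x": 0, "y": 0, "z": 0, "rx": 0, "ry": 0, "rz": 0, "grip": 0}], squeeze=20)

```text
t: 4.8
tool_pos: [540.0, 15.6, 343.6]
tcp_rot: [3.141, 0.038, 0.001]
contact_force: [0.5, 0.1, -1.3]
grip_width: 10.2
gripper_force: 20.0
```

Run:
```python
from m import *
st();shot('wrist','w5')
p,c=cloud('w5')
def at(lo,hi,R=60): return (c[...,2]>lo)&(c[...,2]<hi)&(np.hypot(c[...,0]-522.7,c[...,1]-17.4)<R)
q=c[at(48,53,45)][:,:2].astype(np.float32);print('fl',cv2.minEnclosingCircle(q))
q=c[at(68,78,25)][:,:2].astype(np.float32);print('sh',cv2.minAreaRect(q),len(q))
q=c[at(41,47,130)][:,:2].astype(np.float32);print('box',cv2.minAreaRect(q))
# foot of key
h=(c[...,2]>95)&(c[...,2]<170)&(np.hypot(c[...,0]-538,c[...,1]-18)<15); q=c[h];print('key',len(q),np.round(np.percentile(q,[2,50,98],axis=0),1))
a=cv2.imread('pics/w5.png'); v,u=np.where(at(68,78,25)); x,y=int(u.mean()),int(v.mean());print(x,y)
y0=max(0,y-75);x0=x-100;print(x0,y0); cv2.imwrite('pics/w5c.png',cv2.resize(a[y0:y0+150,x0:x0+200],(800,600),interpolation=cv2.INTER_CUBIC))
```

```text
{'t': 4.8, 'tool_pos': [539.968, 15.614, 343.584], 'tcp_rot': [3.141, 0.038, 0.001], 'contact_force': [0.473, 0.147, -1.287], 'grip_width': 10.185, 'gripper_force': 19.994}
fl ((523.1002197265625, 17.23919677734375), 36.08735656738281)
sh ((527.476318359375, 17.281742095947266), (18.508634567260742, 29.746192932128906), 2.6575796604156494) 349
box ((541.5587768554688, 17.647720336914062), (132.54393005371094, 104.2899398803711), 1.9501367807388306)
key 1170 [[533.    9.1 113.8]
 [546.4  17.1 155.6]
 [549.6  27.4 168.7]]
274 236
174 161
```

View pics/w5c.png

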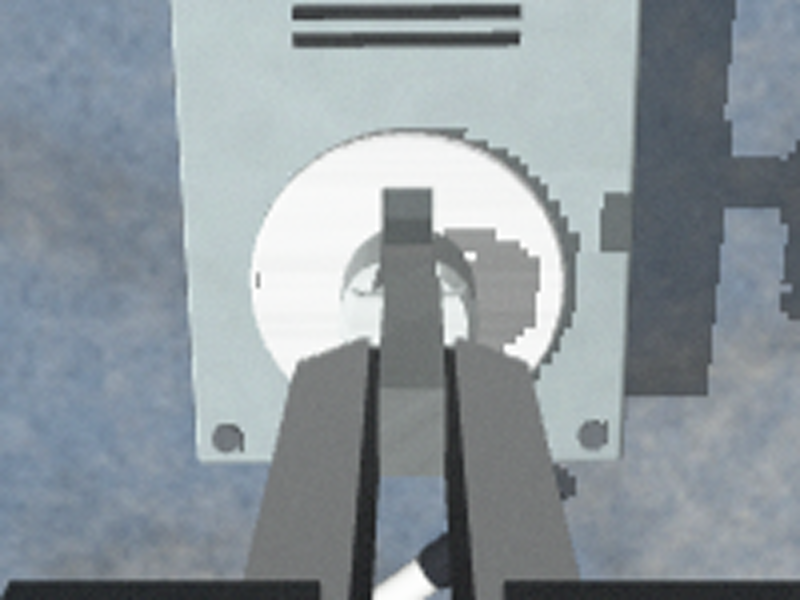

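The picture shows the key hanging square over the slot, its foot slightly left of the shaft's middle. I'll check the key's own lateral centre in the same frame.

Run:
```python
from m import *
p,c=cloud('w5')
h=(c[...,2]>112)&(c[...,2]<140)&(np.hypot(c[...,0]-540,c[...,1]-17)<18)
q=c[h];print(len(q),np.round(np.percentile(q,[1,50,99],axis=0),1))
f=h&(abs(c[...,0]-546.5)<1.5);q=c[f];print(len(q),q.mean(0),np.polyfit(q[:,2],q[:,1],1),np.polyfit(q[:,2],q[:,0],1))
print((q[:,1].max()+q[:,1].min())/2)
dl(539.6,17.9,284,.034)
```

```text
233 [[546.   11.8 112.7]
 [546.6  16.5 127. ]
 [547.2  21.6 139.6]]
233 [546.60551224  16.68525441 126.88987684] [-1.62689782e-03  1.68916913e+01] [-1.33250502e-02  5.48296326e+02]
16.658115457717198
shift [-0.3 -0.5 59.4] yaw 0.0259 tilt [0.0003 0.0004] rz -0.0081
```

Run:
```python
from m import *
st();shot('wrist','w6')
p,c=cloud('w6')
h=(c[...,2]>112)&(c[...,2]<140)&(np.hypot(c[...,0]-540,c[...,1]-17)<18)&(abs(c[...,0]-546.5)<1.8);q=c[h]
print('key',len(q),q.mean(0),(q[:,1].max()+q[:,1].min())/2)
def at(lo,hi,R=60): return (c[...,2]>lo)&(c[...,2]<hi)&(np.hypot(c[...,0]-522.7,c[...,1]-17.4)<R)
print('fl',cv2.minEnclosingCircle(c[at(48,53,45)][:,:2].astype(np.float32)))
print('box',cv2.minAreaRect(c[at(41,47,130)][:,:2].astype(np.float32)))
st()
dl(539.6,17.9,284,.034)
```

```text
{'t': 4.85, 'tool_pos': [539.935, 17.398, 343.409], 'tcp_rot': [-3.141, -0.041, -0.0], 'contact_force': [-0.592, -0.359, -0.734], 'grip_width': 9.944, 'gripper_force': 19.994}
key 240 [546.51931876  18.71251701 126.94414439] 18.702044869885746
fl ((523.1405029296875, 17.286720275878906), 36.11961364746094)
box ((541.47314453125, 17.674053192138672), (132.81036376953125, 104.14861297607422), 1.7982652187347412)
{'t': 4.9, 'tool_pos': [539.916, 18.669, 343.228], 'tcp_rot': [-3.141, -0.044, -0.0], 'contact_force': [0.89, -0.225, -0.884], 'grip_width': 9.818, 'gripper_force': 19.994}
shift [-0.3  0.8 59.2] yaw 0.0279 tilt [0.0001 0.0006] rz -0.0061
```

Call:
step_arm(steps=[{"x": 0, "y": 0, "z": 15, "rx": 0, "ry": 0, "rz": 0, "grip": 0}, {"x": 0, "y": 0, "z": 0, "rx": 0, "ry": 0, "rz": 0, "grip": 0}, {"x": 0, "y": 0, "z": 0, "rx": 0, "ry": 0, "rz": 0, "grip": 0}, {"x": 0, "y": 0, "z": 0, "rx": 0, "ry": 0, "rz": 0, "grip": 0}], squeeze=20)

```text
t: 5.3
tool_pos: [540.0, 19.9, 327.5]
tcp_rot: [-3.141, -0.049, 0.001]
contact_force: [1.0, -0.1, -0.4]
grip_width: 9.7
gripper_force: 20.0
```

Run:
```python
from m import *
st();shot('wrist','w7')
p,c=cloud('w7')
h=(c[...,2]>97)&(c[...,2]<126)&(np.hypot(c[...,0]-540,c[...,1]-17)<18)&(abs(c[...,0]-546.5)<1.8);q=c[h]
print('key',len(q),q.mean(0),(q[:,1].max()+q[:,1].min())/2)
def at(lo,hi,R=60): return (c[...,2]>lo)&(c[...,2]<hi)&(np.hypot(c[...,0]-522.7,c[...,1]-17.4)<R)
print('fl',cv2.minEnclosingCircle(c[at(48,53,45)][:,:2].astype(np.float32)))
print('box',cv2.minAreaRect(c[at(41,47,130)][:,:2].astype(np.float32)))
st()
dl(539.6,17.9,284,.034)
```

```text
{'t': 5.3, 'tool_pos': [540.036, 19.907, 327.51], 'tcp_rot': [-3.141, -0.049, 0.001], 'contact_force': [0.98, -0.12, -0.445], 'grip_width': 9.738, 'gripper_force': 19.994}
key 259 [546.45569775  21.14897197 112.53493225] 21.17871517850248
fl ((522.9696044921875, 16.96734046936035), 36.1202392578125)
box ((541.07177734375, 17.527130126953125), (132.66307067871094, 104.31396484375), 1.7386155128479004)
{'t': 5.35, 'tool_pos': [540.114, 19.72, 327.732], 'tcp_rot': [-3.141, -0.048, -0.0], 'contact_force': [0.214, -0.75, -1.178], 'grip_width': 10.109, 'gripper_force': 19.994}
shift [-0.6  1.8 43.7] yaw 0.0308 tilt [0.0001 0.    ] rz -0.0032
```

Call:
step_arm(steps=[{"x": -0.5, "y": 3.4, "z": 0, "rx": 0, "ry": 0, "rz": 0, "grip": 0}, {"x": 0, "y": 0, "z": 10, "rx": 0, "ry": 0, "rz": 0, "grip": 0}, {"x": 0, "y": 0, "z": 4, "rx": 0, "ry": 0, "rz": 0, "grip": 0}, {"x": 0, "y": 0, "z": 0, "rx": 0, "ry": 0, "rz": 0, "grip": 0}, {"x": 0, "y": 0, "z": 0, "rx": 0, "ry": 0, "rz": 0, "grip": 0}, {"x": 0, "y": 0, "z": 0, "rx": 0, "ry": 0, "rz": 0, "grip": 0}], squeeze=20)

```text
t: 5.95
tool_pos: [539.7, 15.7, 313.8]
tcp_rot: [3.141, 0.047, 0.0]
contact_force: [-0.2, -0.3, 0.2]
grip_width: 9.7
gripper_force: 20.0
```

Run:
```python
from m import *
st();shot('wrist','w8');st()
p,c=cloud('w8')
h=(c[...,2]>84)&(c[...,2]<112)&(np.hypot(c[...,0]-540,c[...,1]-17)<18)&(abs(c[...,0]-546.5)<1.8);q=c[h]
print('key',len(q),q.mean(0),(q[:,1].max()+q[:,1].min())/2)
def at(lo,hi,R=60): return (c[...,2]>lo)&(c[...,2]<hi)&(np.hypot(c[...,0]-522.7,c[...,1]-17.4)<R)
print('fl',cv2.minEnclosingCircle(c[at(48,53,45)][:,:2].astype(np.float32)))
a=cv2.imread('pics/w8.png');m=at(48,53,36);v,u=np.where(m);y0=v.min()-5;x0=int(u.mean())-70;print(x0,y0)
cv2.imwrite('pics/w8c.png',cv2.resize(a[y0:y0+105,x0:x0+140],(800,600),interpolation=cv2.INTER_CUBIC))
```

```text
{'t': 5.95, 'tool_pos': [539.717, 15.692, 313.793], 'tcp_rot': [3.141, 0.047, 0.0], 'contact_force': [-0.196, -0.334, 0.2], 'grip_width': 9.651, 'gripper_force': 19.994}
{'t': 6.0, 'tool_pos': [539.741, 15.72, 313.902], 'tcp_rot': [3.141, 0.047, 0.001], 'contact_force': [-0.316, 0.321, -0.809], 'grip_width': 9.764, 'gripper_force': 19.994}
key 248 [546.26760853  16.91916952  99.00063952] 16.908946466626475
fl ((522.7498779296875, 17.17767906188965), 36.329078674316406)
204 197
```

View pics/w8c.png

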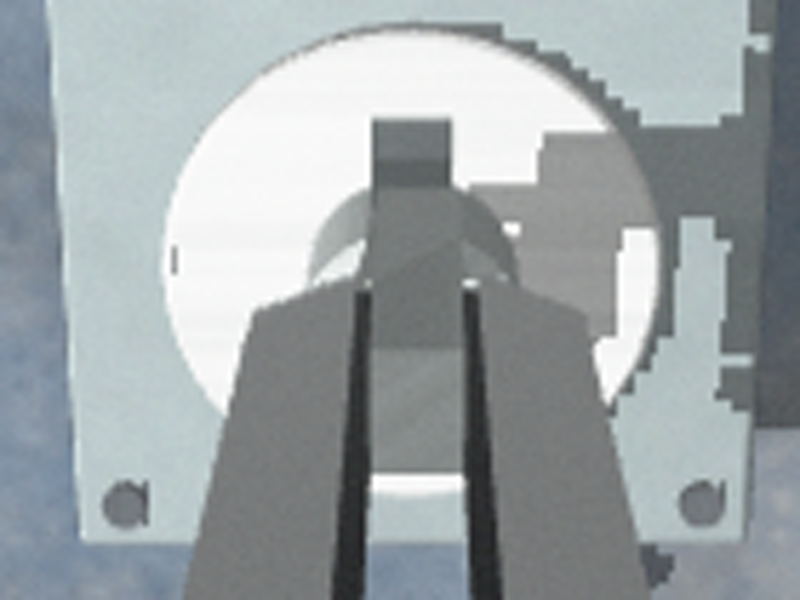

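The key's foot is at crop column 412, in line with the flange centre, and the depth puts it about 0.6 mm to -y of the slot. I'll nudge it and lower slowly.

Call:
step_arm(steps=[{"x": -0.3, "y": -0.6, "z": 0, "rx": 0, "ry": 0, "rz": -0.003, "grip": 0}, {"x": 0, "y": 0, "z": 3, "rx": 0, "ry": 0, "rz": 0, "grip": 0}, {"x": 0, "y": 0, "z": 2, "rx": 0, "ry": 0, "rz": 0, "grip": 0}, {"x": 0, "y": 0, "z": 2, "rx": 0, "ry": 0, "rz": 0, "grip": 0}, {"x": 0, "y": 0, "z": 1, "rx": 0, "ry": 0, "rz": 0, "grip": 0}], squeeze=20)

```text
t: 6.5
tool_pos: [539.2, 16.3, 305.3]
tcp_rot: [-3.141, -0.051, 0.001]
contact_force: [0.7, 0.2, -0.6]
grip_width: 9.5
gripper_force: 20.0
```

Call:
step_arm(steps=[{"x": 0, "y": 0, "z": 3, "rx": 0, "ry": 0, "rz": 0, "grip": 0}, {"x": 0, "y": 0, "z": 4, "rx": 0, "ry": 0, "rz": 0, "grip": 0}, {"x": 0, "y": 0, "z": 4, "rx": 0, "ry": 0, "rz": 0, "grip": 0}, {"x": 0, "y": 0, "z": 4, "rx": 0, "ry": 0, "rz": 0, "grip": 0}, {"x": 0, "y": 0, "z": 3, "rx": 0, "ry": 0, "rz": 0, "grip": 0}, {"x": 0, "y": 0, "z": 0, "rx": 0, "ry": 0, "rz": 0, "grip": 0}], squeeze=20)

```text
t: 7.1
tool_pos: [539.1, 16.4, 287.0]
tcp_rot: [-3.141, -0.052, 0.002]
contact_force: [0.1, 0.0, -0.5]
grip_width: 9.7
gripper_force: 20.0
```

Call:
step_arm(steps=[{"x": 0, "y": 0, "z": 1, "rx": 0, "ry": 0, "rz": 0, "grip": 0}, {"x": 0, "y": 0, "z": 1, "rx": 0, "ry": 0, "rz": 0, "grip": 0}, {"x": 0, "y": 0, "z": 1, "rx": 0, "ry": 0, "rz": 0, "grip": 0}, {"x": 0, "y": 0, "z": 1, "rx": 0, "ry": 0, "rz": 0, "grip": 0}, {"x": 0, "y": 0, "z": 0, "rx": 0, "ry": 0, "rz": 0, "grip": 0}], squeeze=20)

```text
t: 7.6
tool_pos: [539.3, 16.3, 283.6]
tcp_rot: [-3.141, -0.052, 0.0]
contact_force: [0.1, 0.2, -0.8]
grip_width: 9.8
gripper_force: 20.0
```

Call:
step_arm(steps=[{"x": 0, "y": 0, "z": 2, "rx": 0, "ry": 0, "rz": 0, "grip": 0}, {"x": 0, "y": 0, "z": 2, "rx": 0, "ry": 0, "rz": 0, "grip": 0}, {"x": 0, "y": 0, "z": 2, "rx": 0, "ry": 0, "rz": 0, "grip": 0}, {"x": 0, "y": 0, "z": 1.5, "rx": 0, "ry": 0, "rz": 0, "grip": 0}, {"x": 0, "y": 0, "z": 0, "rx": 0, "ry": 0, "rz": 0, "grip": 0}], squeeze=20)

```text
t: 8.1
tool_pos: [539.2, 16.3, 275.8]
tcp_rot: [-3.141, -0.052, 0.001]
contact_force: [0.0, -0.9, -0.2]
grip_width: 9.8
gripper_force: 20.0
```

Key foot is about 10 mm down in the pocket with no contact force. Releasing, then lifting to look.

Call:
step_arm(steps=[{"x": 0, "y": 0, "z": 0, "rx": 0, "ry": 0, "rz": 0, "grip": 0.15}, {"x": 0, "y": 0, "z": 0, "rx": 0, "ry": 0, "rz": 0, "grip": 0.3}, {"x": 0, "y": 0, "z": 0, "rx": 0, "ry": 0, "rz": 0, "grip": 0.3}, {"x": 0, "y": 0, "z": 0, "rx": 0, "ry": 0, "rz": 0, "grip": 0.3}, {"x": 0, "y": 0, "z": -20, "rx": 0, "ry": 0, "rz": 0, "grip": 0.3}, {"x": 0, "y": 0, "z": -40, "rx": 0, "ry": 0, "rz": 0, "grip": 0.6}, {"x": 0, "y": 0, "z": -40, "rx": 0, "ry": 0, "rz": 0, "grip": 0.8}, {"x": 0, "y": 0, "z": 0, "rx": 0, "ry": 0, "rz": 0, "grip": 0.8}, {"x": 0, "y": 0, "z": 0, "rx": 0, "ry": 0, "rz": 0, "grip": 0.8}], squeeze=20)

```text
t: 9.0
tool_pos: [539.5, 16.3, 377.2]
tcp_rot: [3.141, 0.052, 0.004]
contact_force: [-0.3, -0.4, -0.3]
grip_width: 56.9
gripper_force: 0.0
```

Run:
```python
from m import *
st();shot('wrist','w9')
p,c=cloud('w9')
def at(lo,hi,R=60): return (c[...,2]>lo)&(c[...,2]<hi)&(np.hypot(c[...,0]-522.7,c[...,1]-17.4)<R)
print('fl',cv2.minEnclosingCircle(c[at(48,53,45)][:,:2].astype(np.float32)))
m=at(71.5,76,16); print('shaft',cv2.minEnclosingCircle(c[m][:,:2].astype(np.float32)))
m=at(60,80,30)&(c[...,0]>533)&(abs(c[...,1]-17.7)<5); print(np.round(np.percentile(c[m],[2,25,50,75,98],axis=0),1))
print('box',cv2.minAreaRect(c[at(41,47,130)][:,:2].astype(np.float32)))
a=cv2.imread('pics/w9.png');m=at(48,53,36);v,u=np.where(m);y0=v.min()-5;x0=int(u.mean())-60;print(x0,y0)
cv2.imwrite('pics/w9c.png',cv2.resize(a[y0:y0+90,x0:x0+120],(640,480),interpolation=cv2.INTER_CUBIC))
```

```text
{'t': 9.0, 'tool_pos': [539.452, 16.327, 377.161], 'tcp_rot': [3.141, 0.052, 0.004], 'contact_force': [-0.288, -0.411, -0.252], 'grip_width': 56.851, 'gripper_force': 0.0}
fl ((522.88427734375, 17.161376953125), 36.33250045776367)
shaft ((522.8934326171875, 16.964914321899414), 14.941847801208496)
[[533.4  13.1  62.7]
 [536.7  15.2  69.8]
 [540.4  17.8  70.4]
 [544.3  20.2  70.9]
 [546.3  22.6  71.7]]
box ((541.26318359375, 17.634876251220703), (132.61756896972656, 104.17711639404297), 1.7127612829208374)
216 181
```

View pics/w9c.png

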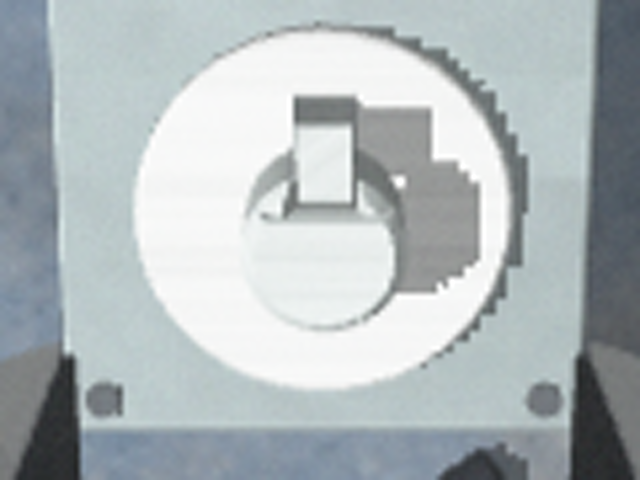

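The key stands seated: its top is at z ≈ 70.4 (expected 70), flush in the slot at crop (325,165). Now to the pulley.

Call:
step_arm(steps=[{"x": -16.5, "y": 41, "z": 0, "rx": 0, "ry": 0, "rz": 0, "grip": 0.9}, {"x": -16.5, "y": 41, "z": 0, "rx": 0, "ry": 0, "rz": 0, "grip": 0.9}, {"x": -16.5, "y": 41, "z": 0, "rx": 0, "ry": 0, "rz": 0, "grip": 0.9}, {"x": -16.5, "y": 41, "z": 0, "rx": 0, "ry": 0, "rz": 0, "grip": 0.9}, {"x": -16.5, "y": 41, "z": 0, "rx": 0, "ry": 0, "rz": 0, "grip": 0.9}, {"x": 0, "y": 0, "z": 15, "rx": 0, "ry": 0, "rz": -0.123, "grip": 0.9}, {"x": 0, "y": 0, "z": 15, "rx": 0, "ry": 0, "rz": -0.123, "grip": 0.9}, {"x": 0, "y": 0, "z": 10, "rx": 0, "ry": 0, "rz": -0.123, "grip": 0.9}, {"x": 0, "y": 0, "z": 0, "rx": 0, "ry": 0, "rz": 0, "grip": 0.9}, {"x": 0, "y": 0, "z": 0, "rx": 0, "ry": 0, "rz": 0, "grip": 0.9}], squeeze=20)

```text
t: 10.05
tool_pos: [463.3, -191.1, 335.0]
tcp_rot: [-3.077, -0.623, 0.003]
contact_force: [0.1, -0.0, -0.2]
grip_width: 84.7
gripper_force: 0.0
```

Call:
step_arm(steps=[{"x": 0, "y": 0, "z": 0, "rx": 0, "ry": 0, "rz": 0, "grip": 0.8}, {"x": 0, "y": 0, "z": 0, "rx": 0, "ry": 0, "rz": 0, "grip": 0.8}], squeeze=20)

```text
t: 10.25
tool_pos: [463.8, -191.2, 336.6]
tcp_rot: [3.078, 0.626, 0.001]
contact_force: [-0.1, 0.2, -0.7]
grip_width: 75.6
gripper_force: 0.0
```

Run:
```python
from m import *
st();print(np.round(r.get_obs()['joint_positions'],3)); shot('wrist','w10')
p,c=cloud('w10')
X0,Y0=463,-190
def at(lo,hi,R=60): return (c[...,2]>lo)&(c[...,2]<hi)&(np.hypot(c[...,0]-X0,c[...,1]-Y0)<R)
m=at(71,78,25);q=c[m];print('knob',len(q),cv2.minEnclosingCircle(q[:,:2].astype(np.float32)),np.median(q[:,2]))
m=at(42,48.5,45);q=c[m];print('disc',len(q),cv2.minEnclosingCircle(q[:,:2].astype(np.float32)),np.median(q[:,2]))
m=at(45.3,48.5,45);q=c[m];print('rib',len(q),q.mean(0),np.percentile(q[:,:2],[5,95],axis=0))
dl(463,-190.6,240)
a=cv2.imread('pics/w10.png');v,u=np.where(at(42,78,40));y0=max(0,v.min()-5);x0=int(u.mean())-75;print(x0,y0)
cv2.imwrite('pics/w10c.png',cv2.resize(a[y0:y0+115,x0:x0+150],(750,575),interpolation=cv2.INTER_CUBIC))
```

```text
{'t': 10.25, 'tool_pos': [463.766, -191.248, 336.636], 'tcp_rot': [3.078, 0.626, 0.001], 'contact_force': [-0.116, 0.227, -0.721], 'grip_width': 75.583, 'gripper_force': 0.0}
[-0.618 -0.031  1.988 -0.     1.184  0.552]
knob 1833 ((462.38629150390625, -189.8040771484375), 20.86107063293457) 74.38362671421865
disc 3163 ((462.24658203125, -189.92433166503906), 38.01297378540039) 44.418877083010216
rib 378 [ 472.47213303 -183.97990979   45.84457039] [[ 433.04358055 -218.79043345]
 [ 494.69186035 -157.80670876]]
shift [-0.5 -1.  96.6] yaw 0.4013 tilt [ 0.0007 -0.0005] rz None
200 169
```

View pics/w10c.png

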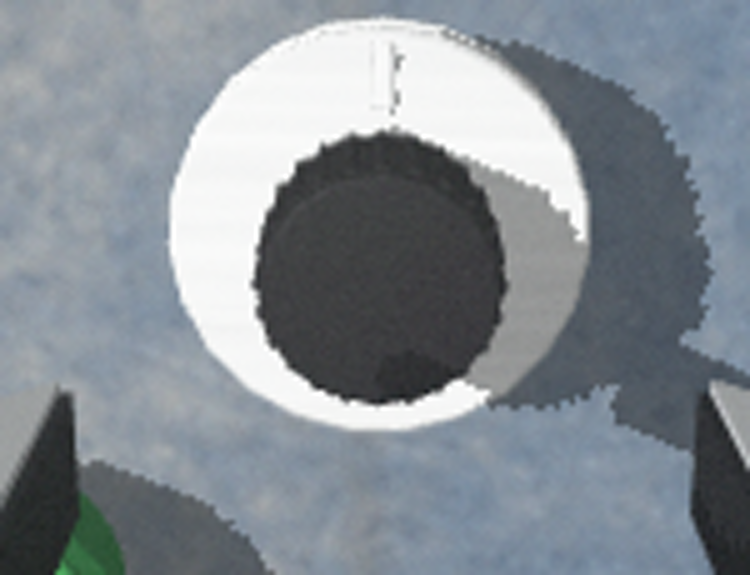

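Knob centre (381,265) and rib (383,75) are on one vertical line, so the rib lies along the tool's x (yaw 0.40). The fingers clear the green pulley. Gripping the knob.

Call:
step_arm(steps=[{"x": -0.8, "y": -0.6, "z": 0, "rx": 0, "ry": 0, "rz": 0, "grip": 0.65}, {"x": 0, "y": 0, "z": 30, "rx": 0, "ry": 0, "rz": 0, "grip": 0.62}, {"x": 0, "y": 0, "z": 30, "rx": 0, "ry": 0, "rz": 0, "grip": 0.62}, {"x": 0, "y": 0, "z": 20, "rx": 0, "ry": 0, "rz": 0, "grip": 0.62}, {"x": 0, "y": 0, "z": 9, "rx": 0, "ry": 0, "rz": 0, "grip": 0.6}, {"x": 0, "y": 0, "z": 0, "rx": 0, "ry": 0, "rz": 0, "grip": 0.5}, {"x": 0, "y": 0, "z": 0, "rx": 0, "ry": 0, "rz": 0, "grip": 0.4}, {"x": 0, "y": 0, "z": 0, "rx": 0, "ry": 0, "rz": 0, "grip": 0.3}, {"x": 0, "y": 0, "z": 0, "rx": 0, "ry": 0, "rz": 0, "grip": 0.3}], squeeze=30)

```text
t: 11.2
tool_pos: [463.1, -191.3, 248.4]
tcp_rot: [3.077, 0.626, 0.003]
contact_force: [-0.2, 0.6, 1.3]
grip_width: 39.3
gripper_force: 30.0
```

Call:
step_arm(steps=[{"x": 0, "y": 0, "z": -15, "rx": 0, "ry": 0, "rz": 0, "grip": 0.3}, {"x": 0, "y": 0, "z": -30, "rx": 0, "ry": 0, "rz": 0, "grip": 0.3}, {"x": 0, "y": 0, "z": -35, "rx": 0, "ry": 0, "rz": 0, "grip": 0.3}, {"x": 0, "y": 0, "z": -30, "rx": 0, "ry": 0, "rz": 0, "grip": 0.3}, {"x": 22.7, "y": -27.9, "z": 0, "rx": 0, "ry": 0, "rz": 0, "grip": 0.3}, {"x": 22.7, "y": -27.9, "z": 0, "rx": 0, "ry": 0, "rz": 0, "grip": 0.3}, {"x": 22.7, "y": -27.9, "z": 0, "rx": 0, "ry": 0, "rz": 0, "grip": 0.3}, {"x": 22.7, "y": -27.9, "z": 0, "rx": 0, "ry": 0, "rz": 0, "grip": 0.3}, {"x": 22.7, "y": -27.9, "z": 0, "rx": 0, "ry": 0, "rz": 0, "grip": 0.3}, {"x": 22.6, "y": -27.8, "z": 0, "rx": 0, "ry": 0, "rz": 0, "grip": 0.3}], squeeze=30)

```text
t: 12.2
tool_pos: [522.4, 17.7, 357.3]
tcp_rot: [3.078, 0.627, 0.0]
contact_force: [0.3, -0.0, -1.7]
grip_width: 39.2
gripper_force: 30.0
```

Call:
step_arm(steps=[{"x": 0, "y": 0, "z": 0, "rx": 0, "ry": 0, "rz": -0.1, "grip": 0.3}, {"x": 0, "y": 0, "z": 0, "rx": 0, "ry": 0, "rz": -0.1, "grip": 0.3}, {"x": 0, "y": 0, "z": 0, "rx": 0, "ry": 0, "rz": -0.1, "grip": 0.3}, {"x": 0, "y": 0, "z": 0, "rx": 0, "ry": 0, "rz": -0.08, "grip": 0.3}, {"x": 0, "y": 0, "z": 0, "rx": 0, "ry": 0, "rz": 0, "grip": 0.3}, {"x": 0, "y": 0, "z": 0, "rx": 0, "ry": 0, "rz": 0, "grip": 0.3}, {"x": 0, "y": 0, "z": 0, "rx": 0, "ry": 0, "rz": 0, "grip": 0.3}], squeeze=30)

```text
t: 12.9
tool_pos: [522.4, 16.1, 357.2]
tcp_rot: [2.905, 1.195, 0.0]
contact_force: [-0.2, -0.1, -2.7]
grip_width: 39.9
gripper_force: 30.0
```

Run:
```python
from m import *
st(); dl(523,15.9,330,.78)
shot('wrist','w11');st()
p,c=cloud('w11')
def at(lo,hi,X0,Y0,R=60): return (c[...,2]>lo)&(c[...,2]<hi)&(np.hypot(c[...,0]-X0,c[...,1]-Y0)<R)
q=c[at(41,47,522.9,17.2,130)][:,:2];print('box',cv2.minAreaRect(q.astype(np.float32)))
for lo,hi in((150,162),(180,192)):
  q=c[at(lo,hi,523,17,48)];print(lo,len(q),cv2.minEnclosingCircle(q[:,:2].astype(np.float32)),np.median(q[:,2]))
```

```text
{'t': 12.9, 'tool_pos': [522.362, 16.122, 357.193], 'tcp_rot': [2.905, 1.195, 0.0], 'contact_force': [-0.219, -0.119, -2.706], 'grip_width': 39.926, 'gripper_force': 29.995}
shift [ 0.3  0.6 27.2] yaw 0.7806 tilt [ 0. -0.] rz 0.0006
{'t': 12.95, 'tool_pos': [522.394, 16.113, 357.165], 'tcp_rot': [-2.905, -1.196, 0.0], 'contact_force': [-0.248, 0.101, -2.022], 'grip_width': 39.844, 'gripper_force': 29.995}
box ((541.1474609375, 17.603763580322266), (132.69430541992188, 104.25625610351562), 1.7908121347427368)
150 4139 ((521.6338500976562, 17.02883529663086), 37.859188079833984) 153.1693231782048
180 4518 ((528.3935546875, 23.667802810668945), 31.793636322021484) 183.1437338166666
```

Held things sit 1.2 mm to tool -y of the TCP, so the pulley axis needs +1.0 mm in world x. Correcting and lowering toward the key top.

Call:
step_arm(steps=[{"x": 0.7, "y": 0.7, "z": 10, "rx": 0, "ry": 0, "rz": 0, "grip": 0.3}, {"x": 0, "y": 0, "z": 10, "rx": 0, "ry": 0, "rz": 0, "grip": 0.3}, {"x": 0, "y": 0, "z": 8, "rx": 0, "ry": 0, "rz": 0, "grip": 0.3}, {"x": 0, "y": 0, "z": 4, "rx": 0, "ry": 0, "rz": 0, "grip": 0.3}, {"x": 0, "y": 0, "z": 2, "rx": 0, "ry": 0, "rz": 0, "grip": 0.3}, {"x": 0, "y": 0, "z": 1, "rx": 0, "ry": 0, "rz": 0, "grip": 0.3}, {"x": 0, "y": 0, "z": 0, "rx": 0, "ry": 0, "rz": 0, "grip": 0.3}], squeeze=30)

```text
t: 13.65
tool_pos: [523.5, 16.1, 322.3]
tcp_rot: [2.905, 1.197, 0.0]
contact_force: [-0.8, -0.4, -2.0]
grip_width: 39.6
gripper_force: 30.0
```

Call:
step_arm(steps=[{"x": 0, "y": 0, "z": 1, "rx": 0, "ry": 0, "rz": 0, "grip": 0.3}, {"x": 0, "y": 0, "z": 1, "rx": 0, "ry": 0, "rz": 0, "grip": 0.3}, {"x": 0, "y": 0, "z": 0.5, "rx": 0, "ry": 0, "rz": 0, "grip": 0.3}, {"x": 0, "y": 0, "z": 0, "rx": 0, "ry": 0, "rz": 0, "grip": 0.3}], squeeze=30)

```text
t: 14.05
tool_pos: [523.4, 16.2, 319.6]
tcp_rot: [-2.905, -1.197, 0.0]
contact_force: [-0.4, -0.3, -1.8]
grip_width: 39.3
gripper_force: 30.0
```

Call:
step_arm(steps=[{"x": 0, "y": 0, "z": 0.5, "rx": 0, "ry": 0, "rz": 0, "grip": 0.3}, {"x": 0, "y": 0, "z": 0.4, "rx": 0, "ry": 0, "rz": 0, "grip": 0.3}, {"x": 0, "y": 0, "z": 0.4, "rx": 0, "ry": 0, "rz": 0, "grip": 0.3}, {"x": 0, "y": 0, "z": 0, "rx": 0, "ry": 0, "rz": 0, "grip": 0.3}], squeeze=30)

```text
t: 14.45
tool_pos: [523.5, 16.1, 318.4]
tcp_rot: [2.905, 1.197, 0.0]
contact_force: [0.8, 0.5, -2.1]
grip_width: 39.5
gripper_force: 30.0
```

Call:
step_arm(steps=[{"x": 0, "y": 0, "z": 0.4, "rx": 0, "ry": 0, "rz": 0, "grip": 0.3}, {"x": 0, "y": 0, "z": 0.3, "rx": 0, "ry": 0, "rz": 0, "grip": 0.3}, {"x": 0, "y": 0, "z": 0, "rx": 0, "ry": 0, "rz": 0, "grip": 0.3}], squeeze=30)

```text
t: 14.75
tool_pos: [523.7, 16.1, 318.3]
tcp_rot: [2.904, 1.197, 0.002]
contact_force: [-0.1, 0.6, 1.3]
grip_width: 39.2
gripper_force: 30.0
```

Call:
step_arm(steps=[{"x": -0.06, "y": 0, "z": 0.3, "rx": 0, "ry": 0, "rz": 0.05, "grip": 0.3}, {"x": -0.06, "y": 0, "z": 0, "rx": 0, "ry": 0, "rz": 0.05, "grip": 0.3}, {"x": 0, "y": 0, "z": 0, "rx": 0, "ry": 0, "rz": 0, "grip": 0.3}], squeeze=30)

```text
t: 15.05
tool_pos: [523.7, 16.2, 318.1]
tcp_rot: [2.961, 1.05, 0.003]
contact_force: [0.3, 0.6, 4.0]
grip_width: 39.7
gripper_force: 30.0
```

Pressing with about 6 N. Sweeping.

Call:
step_arm(steps=[{"x": -0.06, "y": 0, "z": 0, "rx": 0, "ry": 0, "rz": 0.05, "grip": 0.3}, {"x": -0.06, "y": 0, "z": 0, "rx": 0, "ry": 0, "rz": 0.05, "grip": 0.3}, {"x": 0, "y": 0, "z": 0, "rx": 0, "ry": 0, "rz": 0, "grip": 0.3}], squeeze=30)

```text
t: 15.35
tool_pos: [523.5, 16.2, 318.0]
tcp_rot: [-3.009, -0.903, -0.003]
contact_force: [1.8, 1.9, 3.0]
grip_width: 39.6
gripper_force: 30.0
```

Call:
step_arm(steps=[{"x": -0.06, "y": 0, "z": 0, "rx": 0, "ry": 0, "rz": 0.05, "grip": 0.3}, {"x": -0.06, "y": 0, "z": 0, "rx": 0, "ry": 0, "rz": 0.05, "grip": 0.3}, {"x": 0, "y": 0, "z": 0, "rx": 0, "ry": 0, "rz": 0, "grip": 0.3}], squeeze=30)

```text
t: 15.65
tool_pos: [523.4, 16.0, 317.9]
tcp_rot: [3.05, 0.752, 0.002]
contact_force: [1.0, 2.8, 3.1]
grip_width: 39.2
gripper_force: 30.0
```

Call:
step_arm(steps=[{"x": -0.06, "y": 0, "z": 0, "rx": 0, "ry": 0, "rz": 0.05, "grip": 0.3}, {"x": -0.06, "y": 0, "z": 0, "rx": 0, "ry": 0, "rz": 0.05, "grip": 0.3}, {"x": 0, "y": 0, "z": 0, "rx": 0, "ry": 0, "rz": 0, "grip": 0.3}], squeeze=30)

```text
t: 15.95
tool_pos: [523.2, 15.9, 317.7]
tcp_rot: [3.084, 0.599, 0.001]
contact_force: [1.5, 0.9, 2.4]
grip_width: 39.4
gripper_force: 30.0
```

Call:
step_arm(steps=[{"x": -0.06, "y": 0, "z": 0, "rx": 0, "ry": 0, "rz": 0.05, "grip": 0.3}, {"x": -0.06, "y": 0, "z": 0, "rx": 0, "ry": 0, "rz": 0.05, "grip": 0.3}, {"x": 0, "y": 0, "z": 0, "rx": 0, "ry": 0, "rz": 0, "grip": 0.3}], squeeze=30)

```text
t: 16.25
tool_pos: [522.6, 15.7, 316.5]
tcp_rot: [3.11, 0.445, -0.002]
contact_force: [1.3, -0.5, -2.8]
grip_width: 39.7
gripper_force: 30.0
```

Call:
step_arm(steps=[{"x": -0.06, "y": 0, "z": 0, "rx": 0, "ry": 0, "rz": 0.05, "grip": 0.3}, {"x": -0.06, "y": 0, "z": 0, "rx": 0, "ry": 0, "rz": 0.05, "grip": 0.3}, {"x": 0, "y": 0, "z": 0, "rx": 0, "ry": 0, "rz": 0, "grip": 0.3}], squeeze=30)

```text
t: 16.55
tool_pos: [522.5, 16.1, 316.5]
tcp_rot: [-3.127, -0.289, 0.001]
contact_force: [2.5, 3.6, -2.8]
grip_width: 39.5
gripper_force: 30.0
```

Call:
step_arm(steps=[{"x": -0.06, "y": 0, "z": 0, "rx": 0, "ry": 0, "rz": 0.05, "grip": 0.3}, {"x": -0.06, "y": 0, "z": 0, "rx": 0, "ry": 0, "rz": 0.05, "grip": 0.3}, {"x": 0, "y": 0, "z": 0, "rx": 0, "ry": 0, "rz": 0, "grip": 0.3}], squeeze=30)

```text
t: 16.85
tool_pos: [522.5, 16.1, 316.6]
tcp_rot: [-3.138, -0.132, 0.001]
contact_force: [3.1, 4.1, -5.1]
grip_width: 39.5
gripper_force: 30.0
```

The drop came at yaw ≈ 0.29 (z fell 1.3 mm, force released). My batch went on 0.2 rad against the key, slipping the clutch. I'll check the torque and back off.

```bash
python3 -c "
from h import *
st();print(r.get_obs()['wrist_torque'])"
```

```text
{'t': 16.85, 'tool_pos': [522.477, 16.109, 316.611], 'tcp_rot': [-3.138, -0.132, 0.001], 'contact_force': [3.072, 4.083, -5.099], 'grip_width': 39.51, 'gripper_force': 30.0}
[ 0.99174879 -0.62666142  0.10768234]
```

Call:
step_arm(steps=[{"x": 0.03, "y": 0, "z": 0.3, "rx": 0, "ry": 0, "rz": -0.03, "grip": 0.3}, {"x": 0, "y": 0, "z": 0.3, "rx": 0, "ry": 0, "rz": 0, "grip": 0.3}, {"x": 0, "y": 0, "z": 0.3, "rx": 0, "ry": 0, "rz": 0, "grip": 0.3}, {"x": 0, "y": 0, "z": 0, "rx": 0, "ry": 0, "rz": 0, "grip": 0.3}], squeeze=30)

```text
t: 17.25
tool_pos: [522.6, 15.9, 316.5]
tcp_rot: [-3.136, -0.176, 0.001]
contact_force: [-1.0, 4.1, -1.3]
grip_width: 39.7
gripper_force: 30.0
```

```bash
python3 -c "
from h import *
st();print(r.get_obs()['wrist_torque'])"
```

```text
{'t': 17.25, 'tool_pos': [522.648, 15.876, 316.512], 'tcp_rot': [-3.136, -0.176, 0.001], 'contact_force': [-1.045, 4.092, -1.321], 'grip_width': 39.695, 'gripper_force': 30.004}
[ 0.99599762 -0.1428536   0.07457725]
```

Call:
step_arm(steps=[{"x": 0.03, "y": -0.2, "z": 0, "rx": 0, "ry": 0, "rz": -0.03, "grip": 0.3}, {"x": 0.03, "y": -0.2, "z": 0, "rx": 0, "ry": 0, "rz": -0.03, "grip": 0.3}, {"x": 0, "y": 0, "z": 0.3, "rx": 0, "ry": 0, "rz": 0, "grip": 0.3}, {"x": 0, "y": 0, "z": 0, "rx": 0, "ry": 0, "rz": 0, "grip": 0.3}], squeeze=30)

```text
t: 17.65
tool_pos: [522.7, 15.9, 316.0]
tcp_rot: [3.129, 0.269, -0.001]
contact_force: [-0.6, -0.3, -2.7]
grip_width: 39.5
gripper_force: 30.0
```

```bash
python3 -c "
from h import *
st();print(r.get_obs()['wrist_torque'])"
```

```text
{'t': 17.65, 'tool_pos': [522.672, 15.91, 316.021], 'tcp_rot': [3.129, 0.269, -0.001], 'contact_force': [-0.59, -0.258, -2.72], 'grip_width': 39.471, 'gripper_force': 29.995}
[ 0.0423304  -0.04817828 -0.01840453]
```

Free: no torque, no side force, still engaged below the key top. Lowering gently.

Call:
step_arm(steps=[{"x": 0, "y": 0, "z": 0.5, "rx": 0, "ry": 0, "rz": 0, "grip": 0.3}, {"x": 0, "y": 0, "z": 0.5, "rx": 0, "ry": 0, "rz": 0, "grip": 0.3}, {"x": 0, "y": 0, "z": 0.5, "rx": 0, "ry": 0, "rz": 0, "grip": 0.3}, {"x": 0, "y": 0, "z": 0, "rx": 0, "ry": 0, "rz": 0, "grip": 0.3}], squeeze=30)

```text
t: 18.05
tool_pos: [522.7, 16.1, 314.6]
tcp_rot: [3.13, 0.27, -0.0]
contact_force: [0.3, -0.3, -2.1]
grip_width: 39.7
gripper_force: 30.0
```

Call:
step_arm(steps=[{"x": 0, "y": 0, "z": 1, "rx": 0, "ry": 0, "rz": 0, "grip": 0.3}, {"x": 0, "y": 0, "z": 1, "rx": 0, "ry": 0, "rz": 0, "grip": 0.3}, {"x": 0, "y": 0, "z": 1, "rx": 0, "ry": 0, "rz": 0, "grip": 0.3}, {"x": 0, "y": 0, "z": 1, "rx": 0, "ry": 0, "rz": 0, "grip": 0.3}, {"x": 0, "y": 0, "z": 0, "rx": 0, "ry": 0, "rz": 0, "grip": 0.3}], squeeze=30)

```text
t: 18.55
tool_pos: [522.8, 16.2, 310.6]
tcp_rot: [3.13, 0.27, 0.0]
contact_force: [0.3, -0.6, -2.9]
grip_width: 39.5
gripper_force: 30.0
```

Call:
step_arm(steps=[{"x": 0, "y": 0, "z": 1, "rx": 0, "ry": 0, "rz": 0, "grip": 0.3}, {"x": 0, "y": 0, "z": 1, "rx": 0, "ry": 0, "rz": 0, "grip": 0.3}, {"x": 0, "y": 0, "z": 1, "rx": 0, "ry": 0, "rz": 0, "grip": 0.3}, {"x": 0, "y": 0, "z": 1, "rx": 0, "ry": 0, "rz": 0, "grip": 0.3}, {"x": 0, "y": 0, "z": 1, "rx": 0, "ry": 0, "rz": 0, "grip": 0.3}, {"x": 0, "y": 0, "z": 0, "rx": 0, "ry": 0, "rz": 0, "grip": 0.3}], squeeze=30)

```text
t: 19.15
tool_pos: [522.8, 16.2, 305.6]
tcp_rot: [3.13, 0.27, 0.0]
contact_force: [0.9, -1.2, -2.5]
grip_width: 39.2
gripper_force: 30.0
```

Call:
step_arm(steps=[{"x": 0, "y": 0, "z": 1, "rx": 0, "ry": 0, "rz": 0, "grip": 0.3}, {"x": 0, "y": 0, "z": 1, "rx": 0, "ry": 0, "rz": 0, "grip": 0.3}, {"x": 0, "y": 0, "z": 1, "rx": 0, "ry": 0, "rz": 0, "grip": 0.3}, {"x": 0, "y": 0, "z": 1, "rx": 0, "ry": 0, "rz": 0, "grip": 0.3}, {"x": 0, "y": 0, "z": 0, "rx": 0, "ry": 0, "rz": 0, "grip": 0.3}], squeeze=30)

```text
t: 19.65
tool_pos: [522.7, 16.2, 301.5]
tcp_rot: [3.13, 0.27, 0.0]
contact_force: [1.1, -1.1, -2.5]
grip_width: 39.8
gripper_force: 30.0
```

Call:
step_arm(steps=[{"x": 0, "y": 0, "z": 1, "rx": 0, "ry": 0, "rz": 0, "grip": 0.3}, {"x": 0, "y": 0, "z": 0.8, "rx": 0, "ry": 0, "rz": 0, "grip": 0.3}, {"x": 0, "y": 0, "z": 0.5, "rx": 0, "ry": 0, "rz": 0, "grip": 0.3}, {"x": 0, "y": 0, "z": 0.4, "rx": 0, "ry": 0, "rz": 0, "grip": 0.3}, {"x": 0, "y": 0, "z": 0.4, "rx": 0, "ry": 0, "rz": 0, "grip": 0.3}, {"x": 0, "y": 0, "z": 0, "rx": 0, "ry": 0, "rz": 0, "grip": 0.3}], squeeze=30)

```text
t: 20.25
tool_pos: [522.8, 16.2, 298.6]
tcp_rot: [3.13, 0.27, 0.0]
contact_force: [1.3, -1.2, -2.3]
grip_width: 39.9
gripper_force: 30.0
```

Call:
step_arm(steps=[{"x": 0, "y": 0, "z": 0.4, "rx": 0, "ry": 0, "rz": 0, "grip": 0.3}, {"x": 0, "y": 0, "z": 0.4, "rx": 0, "ry": 0, "rz": 0, "grip": 0.3}, {"x": 0, "y": 0, "z": 0, "rx": 0, "ry": 0, "rz": 0, "grip": 0.3}], squeeze=30)

```text
t: 20.55
tool_pos: [522.9, 16.2, 298.4]
tcp_rot: [3.13, 0.27, 0.001]
contact_force: [-0.9, -0.4, 5.3]
grip_width: 39.7
gripper_force: 30.0
```

Seated on the shoulder at z 298.4 as expected, with about 7 N. Releasing and lifting.

Call:
step_arm(steps=[{"x": 0, "y": 0, "z": -0.4, "rx": 0, "ry": 0, "rz": 0, "grip": 0.45}, {"x": 0, "y": 0, "z": 0, "rx": 0, "ry": 0, "rz": 0, "grip": 0.62}, {"x": 0, "y": 0, "z": 0, "rx": 0, "ry": 0, "rz": 0, "grip": 0.62}, {"x": 0, "y": 0, "z": 0, "rx": 0, "ry": 0, "rz": 0, "grip": 0.62}, {"x": 0, "y": 0, "z": -15, "rx": 0, "ry": 0, "rz": 0, "grip": 0.62}, {"x": 0, "y": 0, "z": -30, "rx": 0, "ry": 0, "rz": 0, "grip": 0.7}, {"x": 0, "y": 0, "z": -40, "rx": 0, "ry": 0, "rz": 0, "grip": 0.8}, {"x": 0, "y": 0, "z": 0, "rx": 0, "ry": 0, "rz": 0, "grip": 0.8}, {"x": 0, "y": 0, "z": 0, "rx": 0, "ry": 0, "rz": 0, "grip": 0.8}, {"x": 0, "y": 0, "z": 0, "rx": 0, "ry": 0, "rz": 0, "grip": 0.8}], squeeze=30)

```text
t: 21.55
tool_pos: [522.4, 16.3, 382.4]
tcp_rot: [-3.13, -0.269, 0.002]
contact_force: [-0.5, -0.3, -0.4]
grip_width: 75.3
gripper_force: 0.0
```

Run:
```python
from m import *
st();shot('wrist','w12')
p,c=cloud('w12')
def at(lo,hi,R=60): return (c[...,2]>lo)&(c[...,2]<hi)&(np.hypot(c[...,0]-522.8,c[...,1]-17)<R)
for lo,hi,R in((118,130,25),(90,97.5,45)):
  q=c[at(lo,hi,R)];print(lo,len(q),cv2.minEnclosingCircle(q[:,:2].astype(np.float32)),np.median(q[:,2]))
q=c[at(41,47,130)][:,:2];print('box',cv2.minAreaRect(q.astype(np.float32)))
```

```text
{'t': 21.55, 'tool_pos': [522.352, 16.288, 382.443], 'tcp_rot': [-3.13, -0.269, 0.002], 'contact_force': [-0.545, -0.33, -0.421], 'grip_width': 75.296, 'gripper_force': 0.0}
118 1973 ((521.9927978515625, 17.61983871459961), 21.035371780395508) 124.36825789787062
90 3261 ((521.9263305664062, 17.513179779052734), 37.99009704589844) 94.44191965950137
box ((541.45458984375, 17.656436920166016), (132.65272521972656, 104.24109649658203), 1.8356224298477173)
```

The knob top is at 124.4 and the disc top at 94.4 (expected 124 and 94), within about 1.2 mm of the shaft's axis, and the pulley is released. Handing in.

```bash
python3 -c "
from plant import r
print(r.close_job())"
```

```text
the job is handed in; nothing more can be done
None
```

The key stands at the bottom of the shaft's slot and the pulley is fully home on the shoulder over it, released (about 1 mm off the axis by the camera); the job was handed in at about 22 s, with no verdict reported back.

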